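# Cover the parts pot and bring the opened combination padlock to it

### The job

Get the parts pot ready for locking: first set the loose cover on the pot, without dropping it, so that it sits seated and level, and let go of it. Then turn the padlock's dial until its white line clicks into the notch at the red mark, pull the shackle fully out, and lift the open padlock out of its tray and hold it in the air with its shackle right above the orange eye of the cover, a few centimetres clear of it. The job finishes while the robot is still holding the open padlock there; leave the pot standing about where it is and the other things on the table alone.

Things in the scene. Friction and masses are not known exactly. Their poses are not given: they have to be found in the camera images.
- pot_rim (a point): Centre of the mouth of a white open round pot, 90 mm across outside, 82 mm inside, 80 mm tall, 0.8 kg, standing loose on the table; this point is level with the top of its rim, z up.
- cover_eye (a point): Centre of the top bar of the orange eye (small upright arch) on the cover. The bar is 44 mm long (this point's x), 10 mm thick (y), 10 mm high, and is free on both long sides and below. This point is 41 mm above the plug's underside, 33 mm above the disc's underside, 27 mm above the disc's top.
- cover_seat (a point): Centre of the underside of the cover's disc, z up; seated, it lies at pot_rim. The cover is a loose plywood disc 100 mm across, 6 mm thick, 0.1 to 0.2 kg, with a plug 74 mm across and 8 mm high below it that drops inside the pot's rim. Starts plug-down on the table.
- lock_center (a point): Centre of the blue padlock case: 56 mm long (x), 48 wide (y), 26 thick (z), about 0.35 kg in all. Lies loose, dial up, in a fixed light-wood tray, 1.5 mm play; case underside 12 mm above the table, tray rim (outside 69 x 61 mm) 19 mm above it, so the case's upper 19 mm stand free. The shackle comes out of the -x end.
- dial_grip (a point): On the dial's axis, half-way up its black grip bar, 28 mm above lock_center. The bar is 34 mm long (along this point's x), 12 mm thick (along y), 20 mm tall (10 mm above and below this point), on a disc 38 mm across; a white line runs from the middle of its top to its -x end. The dial turns about z.
- dial (a joint): Dial angle, rad: 0 = white line at the red mark (on the case's face, shackle side), growing counter-clockwise from above; range -0.7 to 2.4. Starts at 0.6 to 1.5: turn clockwise to 0. Clicks every 0.349 rad (20 degrees; white ticks), one at 0; about 0.05 N m passes a click; let go, it settles into the nearest. Shackle free only at 0.
- shackle_grip (a point): Middle between the two legs of the steel shackle, half-way up, 54 mm to the -x side of lock_center while closed (the bow's end is 70 mm from it); it moves with the shackle. The shackle is a flat lying U of 8 mm round bar, 38 mm wide over its legs (y), 25 mm above the table while in the tray; nothing is below it but the table.
- shackle (a joint): How far the shackle is pulled out, m: 0 closed, 0.022 fully out. It slides to the case's -x, with about 2 N of friction, stays where it is left, and when the dial is not at 0 it stops within 3 mm.
- red_pliers: Red-handled pliers lying flat, 145 mm long, 12 mm high. Leave alone.
- green_pliers: Green-handled pliers lying flat, 145 mm long, 12 mm high. Leave alone.
- coffee_cup: White mug, 76 mm across, 65 mm tall; origin at the centre of its underside. Leave alone.
- spray_can: Upright spray can, 60 mm across, 140 mm tall; origin at the centre of its underside. Leave alone.
- file: Small hand tool with a wooden handle, 190 mm long, lying flat. Leave alone.
- board_triangle: Flat triangular frame of brown board, 130 x 80 mm, 6 mm thick, lying flat. Leave alone.
- lock: The whole padlock; origin at the centre of the case's underside, 13 mm below lock_center, same axes.
- cover: The whole cover; origin at the centre of its plug's underside, z up.
- pot: The whole pot; origin at the centre of its underside, z up.

How it is judged:
On the way, in this order (a step that is already met when the one before it is completed fails the run):
1. the cover sits seated and level on the pot, let go (horizontal distance between cover_seat and pot_rim below 0.006 m and z of cover_seat in the frame of pot_rim below 0.003 m and angle between each of cover_seat, pot_rim's own z axis and vertical below 0.05 rad and contact force between the fingers and cover below 0.1 N), for 0.2 s.
2. the dial is in the notch at the red mark (value of joint dial between -0.12 and 0.12 rad), for 0.2 s.
3. the shackle is pulled out (value of joint shackle above 0.017 m), for 0.2 s.
At the end, for the whole second after the job is handed in: Cover on pot (6 mm sideways, 3 mm up, 0.05 rad); pot upright within 40 mm of its start. Shackle 15 mm or more out, shackle_grip within 35 mm sideways of and 20 to 130 mm above the eye's bar; lock held by the fingers, still, clear of pot and cover. Other things within 30 mm (horizontal distance between cover_seat and pot_rim below 0.006 m and z of cover_seat in the frame of pot_rim below 0.003 m and angle between each of cover_seat, pot_rim's own z axis and vertical below 0.05 rad and value of joint shackle above 0.015 m and horizontal distance between shackle_grip and cover_eye below 0.035 m and z of shackle_grip in the frame of cover_eye between 0.02 and 0.13 m and contact force between the fingers and lock above 1 N and contact force between each of lock, the arm and cover below 0.2 N and contact force between lock and pot below 0.2 N and linear speed of lock below 0.03 m/s and distance of pot from where it was at the start of the episode below 0.04 m and distance of each of red_pliers, green_pliers, coffee_cup, spray_can, file, board_triangle from where it was at the start of the episode below 0.03 m); the arm keeps its last pose, push and grip.
It fails at once if a bystander was pushed about (over 30 mm) (distance of any of red_pliers, green_pliers, coffee_cup, spray_can, file, board_triangle from where it was at the start of the episode above 0.03 m).
It fails at once if the cover was dropped or thrown (linear speed of cover above 0.5 m/s and contact force between the fingers and cover below 0.1 N).
It fails at once if the pot was tipped (angle between pot's own z axis and vertical above 0.35 rad).
It also fails if it takes over 72 s, if anything falls off the work surface, if the arm or the gripper's body presses on something with over 40 N, if the wrist force passes 120 N, or if a joint passes its speed limit or range.

### The arm

A 7-joint arm with a two-finger parallel gripper is mounted at the origin on the work surface. World frame = base frame: x ahead of the robot, y to its left, z up, the work surface at z = 0. Lengths are in m, angles in rad, forces in N, time in s.
With the tool pointing down it reaches from about 0.425 to 0.925 m from the base axis. Payload 6.8 kg.
Tool frame: the origin (TCP) lies at the very end of the fingers, on their centre line; the grasp point (between the pads) lies 19 mm behind it; z points along the fingers, y is the line along which they close (so a half turn about z gives the same grasp; the last joint's range is limited). The gripper opens to 85 mm and grips with 20 to 120 N. Pads are 22 mm wide; open, the fingers measure 114 mm over their backs; the gripper's body (76 mm by 85 mm) begins 54 mm behind the grasp point. The pads swing forward as they close: fully open they stand 13 mm farther back than shut.
Start: joints at [1.024, 0.477, 0.022, 1.555, -0.011, 1.109, -0.083], TCP at [0.287, -0.611, 0.231] pointing down, gripper open.
Joint ranges: [-2.96, 2.96], [-0.34, 2.1], [-1.41, 1.46], [0.24, 2.44], [-1.37, 4.51], [0.17, 1.92], [-2.96, 2.96]. Speed limits (rad/s): [2.39, 2.39, 3.14, 3.14, 3.14, 3.14, 3.14].

### API

Orientations are given as a rotation vector (axis times angle).
In Python, from bench import monitor, optics, r gives the robot as it stands.
- The arm moves only by the shell command python3 -m crank 'ROWS' [OPENING] [FORCE]. ROWS is JSON, a list of rows, each a list of 2 entries, a list of its own where there are three numbers: the shift along the tool's x, y, z in cm, then the turn, a rotation vector about the tool's x, y, z in rad. A call has 1 to 5 rows; each row shifts and turns the commanded pose from where the row before left it, along the tool's axes as they then stand; what a row does not reach is not made up. A row lasts 1/10 s, in which the tool goes at most 50 mm and 8.59 degrees, less where a joint would pass 70% of its speed; a pose out of reach is approached as far as the arm can. A call is refused whole if a number of a shift passes 5 or a number of a turn 0.15, either way. A call with a gripper value outside its range is refused whole. OPENING is the finger opening in cm, from 0 to 8.54, set as the call begins (- or left out, the last holds). The fingers move at their own pace and stop on an object; FORCE is the grip in N (left out, the last holds). Time passes only in rows, so rows that do not move let the fingers close. It gives the time, the measured TCP pose, the force, the opening and the grip force at its end, in the units of the state.
- monitor.get_obs(): the state, without advancing time (a new reading comes with each control period).
- optics.grab_frame(name): name is "scene" or "top" or "wrist"; returns (picture, depth): 400x640x3 uint8, red, green, blue; 400x640 float32, m along the optical axis (not along the pixel's ray), 0 where there is no reading.
- optics.camera_model(name): a dict with "vertical_fov" (degrees; the focal length in pixels is half the picture's height over the tangent of half this angle, whatever the lens; pixels are square), "cx", "cy" (the principal point, pixels), "R" (3x3) and "t" (3): a world point X has camera coordinates R X + t; the wrist camera has in their place "hand_eye" (4x4, takes a point from camera to tool coordinates, whose origin is the TCP and whose axes are the flange's). Camera axes: x right, y down, z forward; pixel columns grow to the right and rows downward; lengths in m; the calibration is good to about 2 mm. A picture is of the moment at which its call begins: read the wrist's pose just before it. camera_model takes no time and is no camera call.
- r.hand_in(): hands the job in; it is judged then, once.
The state is a dict: "clock": time; "joints": joint angles; "qvel": joint speeds; "tau": joint torques, N m; "tcp_pos": TCP position; "orientation": TCP orientation; "contact_force": force on the tool from outside, world axes, zero at the start; "moment": the same for the moment, N m; "grip_width": finger opening in m; "gripper_force": force on a finger pad.
Only numpy, scipy, OpenCV 4.12 (cv2) and the standard library are available. Lean on these libraries where they do the work, as an engineer would, in place of code of your own. Each camera call takes 0.05 s, during which the arm holds its last target. There are 200 camera calls.

## Working session

There is one attempt and no reset: what is moved stays moved. The work goes in short steps, Python scripts to look and compute and a shell command to move; the robot and the scene stay as the last step left them, time stands still between calls to the robot, and variables do not carry over. Pictures are saved under pics/ and viewed, at most 10 in all, crops included, and the job is handed in when it is done.

```bash
ls; mkdir -p pics
cat > h.py <<'E'
import numpy as np, cv2
from scipy.spatial.transform import Rotation as R
from bench import monitor, optics, r
def cloud(name):
    o=monitor.get_obs(); im,d=optics.grab_frame(name); m=optics.camera_model(name)
    f=200/np.tan(np.radians(m['vertical_fov'])/2)
    v,u=np.mgrid[:400,:640]
    P=np.stack([(u-m['cx'])/f*d,(v-m['cy'])/f*d,d],-1)
    if 'R' in m: W=(P-np.array(m['t']))@np.array(m['R'])
    else:
        H=np.array(m['hand_eye']); T=P@H[:3,:3].T+H[:3,3]
        W=T@R.from_rotvec(o['orientation']).as_matrix().T+np.array(o['tcp_pos'])
    W[d==0]=np.nan
    return im,W
def save(im,n): cv2.imwrite('pics/'+n,cv2.cvtColor(im,cv2.COLOR_RGB2BGR))
E
python3 - <<'E'
from h import *
o=monitor.get_obs(); print(o)
print(R.from_rotvec(o['orientation']).as_matrix().round(3))
for n in ['top','scene']:
    im,W=cloud(n); save(im,n+'0.png'); np.save(n+'.npy',W)
for n in ['top','scene','wrist']: print(optics.camera_model(n))
E
```

```text
pics
{'clock': 0.0, 'joints': array([ 1.02387646,  0.47782028,  0.0223285 ,  1.55646929, -0.01148325,
        1.10925504, -0.08306581]), 'qvel': array([-0.00075036,  0.00117168, -0.00056601,  0.00051264, -0.00021883,
        0.00093251,  0.00047874]), 'tau': array([-1.01455626e-03, -5.96454477e+01,  1.60795771e+00, -2.81199807e+01,
        1.25427192e-02,  9.27262532e-03,  1.21506559e-05]), 'tcp_pos': array([ 0.28652647, -0.61051855,  0.23030442]), 'orientation': array([-3.06455036e+00, -6.83512034e-01,  8.44988615e-04]), 'contact_force': array([-0.08289211,  1.1331275 , -0.49200212]), 'moment': array([0.00137742, 0.00213865, 0.00091252]), 'gripper_force': 0.0, 'grip_width': 0.0854605506236864}
[[ 0.905  0.425 -0.001]
 [ 0.425 -0.905  0.002]
 [-0.    -0.002 -1.   ]]
{'vertical_fov': 49.61567145419558, 'cx': 323.3395571954495, 'cy': 194.28473705198317, 'R': array([[ 0.02890729, -0.99956903, -0.00511144],
       [-0.99505785, -0.0282901 , -0.09518161],
       [ 0.09499598,  0.00783762, -0.9954468 ]]), 't': array([-0.02545884,  0.62905189,  1.38490368])}
{'vertical_fov': 47.600117341581964, 'cx': 319.48946833160744, 'cy': 196.01337531246347, 'R': array([[ 0.83593577,  0.54882641, -0.0009838 ],
       [ 0.47959996, -0.7313638 , -0.48486171],
       [-0.26682442,  0.40484141, -0.87459028]]), 't': array([-0.4985113 , -0.26955613,  1.43663185])}
{'vertical_fov': 71.00999041681173, 'cx': 320.49749717117555, 'cy': 197.97869799705015, 'hand_eye': array([[ 1.87541328e-05, -9.57118740e-01, -2.89695906e-01,
         7.38722364e-02],
       [ 9.99999966e-01,  9.37471307e-05, -2.44991392e-04,
         1.93456583e-04],
       [ 2.61644013e-04, -2.89695892e-01,  9.57118708e-01,
        -1.42699083e-01],
       [ 0.00000000e+00,  0.00000000e+00,  0.00000000e+00,
         1.00000000e+00]])}
```

View pics/top0.png

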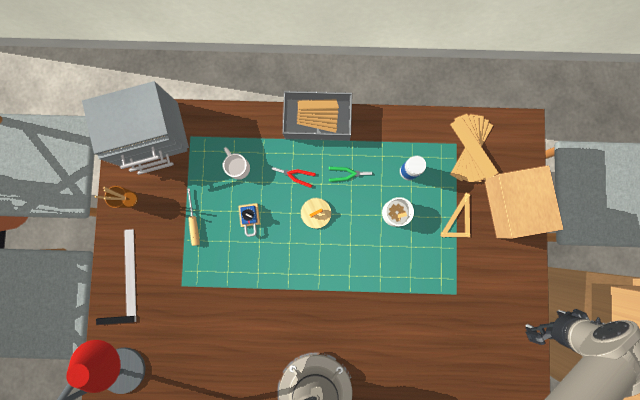

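View pics/scene0.png

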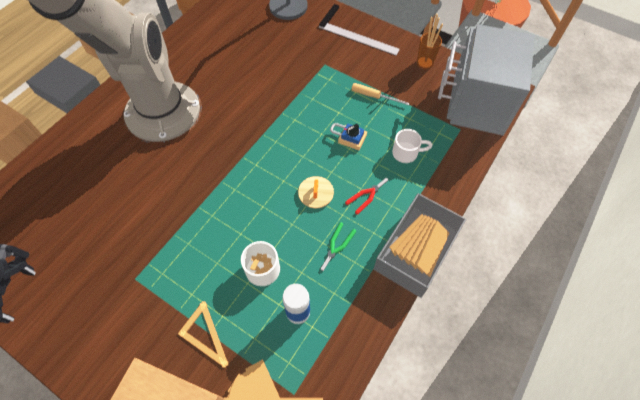

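The top view shows the lock at (249,214), the cover at (316,212) with its orange eye, and the pot at (397,212). The shackle points toward the robot. Now I'll measure these.

```bash
cat > m.py <<'E'
from h import *
def circ(P):
    P=P.astype(np.float32); (c,rad)=cv2.minEnclosingCircle(P[:,:2]); return np.round(c,4),round(rad,4)
for n in ['top','scene']:
    W=np.load(n+'.npy'); im=cv2.cvtColor(cv2.imread(f'pics/{n}0.png'),cv2.COLOR_BGR2HSV)
    def near(x,y,rr,z0,z1): 
        return (np.hypot(W[...,0]-x,W[...,1]-y)<rr)&(W[...,2]>z0)&(W[...,2]<z1)
    T=np.load('top.npy')
    for nm,(u,v) in dict(pot=(397,212),cover=(316,212),lock=(249,214)).items():
        x,y=T[v,u,:2]
        if nm=='pot': m=near(x,y,.07,.07,.09)
        if nm=='cover': m=near(x,y,.08,.008,.022)
        if nm=='lock': m=near(x,y,.1,.02,.07)
        p=W[m]; print(n,nm,len(p),circ(p) if nm!='lock' else '', p.mean(0).round(4), np.percentile(p[:,2],[5,50,95]).round(4))
        if nm=='pot':
            A=np.c_[2*p[:,:2],np.ones(len(p))]; print(' fit',np.linalg.lstsq(A,(p[:,:2]**2).sum(1),rcond=None)[0][:2])
        if nm=='cover':
            e=W[near(x,y,.06,.03,.07)]; q=e[e[:,2]>.034]; print(' eye',len(q),q.mean(0).round(4),'long',np.linalg.svd(q[:,:2]-q[:,:2].mean(0))[2][0],np.percentile(e[:,2],[50,95]))
        if nm=='lock':
            b=m&(im[...,0]>100)&(im[...,0]<130)&(im[...,1]>120); p=W[b].astype(np.float32); print(' blue',len(p),p.mean(0),cv2.minAreaRect(p[:,:2]*1000))
E
python3 m.py
```

```text
Traceback (most recent call last):
  File "m.py", line 14, in <module>
    p=W[m]; print(n,nm,len(p),circ(p) if nm!='lock' else '', p.mean(0).round(4), np.percentile(p[:,2],[5,50,95]).round(4))
                              ~~~~^^^
  File "m.py", line 3, in circ
    P=P.astype(np.float32); (c,rad)=cv2.minEnclosingCircle(P[:,:2]); return np.round(c,4),round(rad,4)
                                    ~~~~~~~~~~~~~~~~~~~~~~^^^^^^^^^
cv2.error: OpenCV(4.12.0) /io/opencv/modules/imgproc/src/shapedescr.cpp:201: error: (-215:Assertion failed) count >= 0 && (depth == CV_32F || depth == CV_32S) in function 'minEnclosingCircle'
```

```bash
sed -i 's/minEnclosingCircle(P\[:,:2\])/minEnclosingCircle(P[:,:2].copy())/; s/minAreaRect(p\[:,:2\]\*1000)/minAreaRect((p[:,:2]*1000).copy())/' m.py; python3 m.py
```

```text
top pot 136 (array([ 0.5772, -0.2479]), 0.0453) [ 0.5776 -0.2482  0.079 ] [0.0726 0.0791 0.0847]
 fit [ 0.57702067 -0.2470717 ]
top cover 668 (array([0.5683, 0.0164]), 0.0772) [0.5682 0.016  0.0142] [0.0093 0.0141 0.0189]
 eye 46 [0.5687 0.0156 0.0456] long [-0.47996796  0.87728602] [0.04533267 0.04980739]
top lock 380  [0.5455 0.2316 0.0379] [0.0217 0.0374 0.062 ]
 blue 121 [0.5560299  0.2324347  0.03792901] ((556.1627197265625, 234.4808807373047), (53.606605529785156, 46.628509521484375), 9.873775482177734)
scene pot 261 (array([ 0.5828, -0.2483]), 0.046) [ 0.5824 -0.2492  0.0781] [0.0714 0.0787 0.083 ]
 fit [ 0.58281344 -0.24962531]
scene cover 813 (array([0.5654, 0.0218]), 0.0629) [0.5752 0.0121 0.0142] [0.0105 0.0142 0.0178]
 eye 58 [0.5753 0.0113 0.0454] long [ 0.48668198 -0.87357922] [0.04572734 0.05035147]
scene lock 435  [0.5553 0.2252 0.0375] [0.0212 0.0371 0.0618]
 blue 155 [0.5650755  0.22396812 0.03680166] ((561.5015258789062, 232.31619262695312), (55.30800247192383, 50.96572494506836), 5.905294895172119)
```

```bash
python3 -m crank '[[[3.73,-3.18,0],[0,0,0]],[[3.73,-3.18,0],[0,0,0]],[[3.73,-3.18,0],[0,0,0]],[[3.73,-3.18,0],[0,0,0]],[[3.73,-3.18,0],[0,0,0]]]' 8.54 40 >/dev/null
python3 -m crank '[[[3.73,-3.18,0],[0,0,0]],[[3.73,-3.18,0],[0,0,0]],[[3.73,-3.18,0],[0,0,0]],[[3.73,-3.18,0],[0,0,0]],[[3.73,-3.18,0],[0,0,0]]]' >/dev/null
python3 -m crank '[[[3.73,-3.18,0],[0,0,0]],[[3.73,-3.18,0],[0,0,0]],[[3.73,-3.18,0],[0,0,0]],[[3.73,-3.18,0],[0,0,0]],[[0,0,0],[0,0,-0.1485]]]'
python3 -m crank '[[[0,0,1],[0,0,-0.1485]],[[0,0,1],[0,0,-0.1485]],[[0,0,1],[0,0,-0.1485]],[[0,0,1],[0,0,-0.1485]],[[0,0,1],[0,0,-0.1485]]]' 
python3 -m crank '[[[0,0,1],[0,0,-0.1485]],[[0,0,1],[0,0,-0.1485]],[[0,0,1],[0,0,-0.1485]],[[0,0,1],[0,0,-0.1485]],[[0,0,0],[0,0,-0.1485]]]' 
python3 -m crank '[[[0,0,0],[0,0,0]],[[0,0,0],[0,0,0]]]'
cat > w.py <<'E'
import sys
from h import *
im,W=cloud('wrist'); save(im,sys.argv[1]+'.png'); np.save(sys.argv[1]+'.npy',W)
hsv=cv2.cvtColor(im,cv2.COLOR_RGB2HSV)
o=monitor.get_obs(); M=R.from_rotvec(o['orientation']).as_matrix(); print('tcp',o['tcp_pos'].round(4),'xang',np.degrees(np.arctan2(M[1,0],M[0,0])).round(2),'z',M[:,2].round(4),'t',o['clock'])
E
cat > c.py <<'E'
exec(open('w.py').read())
m=(W[...,2]>.035)&(W[...,2]<.06)&(np.hypot(W[...,0]-.57,W[...,1]-.014)<.06)&(hsv[...,1]>120)
p=W[m]; q=p[p[:,2]>np.percentile(p[:,2],50)-.003]; q=q.astype(np.float32)
print(len(q),np.percentile(p[:,2],[5,50,95]),cv2.minAreaRect((q[:,:2]*1000).copy()))
d=W[(W[...,2]>.009)&(W[...,2]<.02)&(np.hypot(W[...,0]-.57,W[...,1]-.014)<.065)].astype(np.float32)
print(cv2.minEnclosingCircle((d[:,:2]*1000).copy()),np.median(d[:,2]))
E
python3 c.py w1
```

```text
clock: 1.6
tcp_pos: [0.5719, 0.0231, 0.2313]
orientation: [-2.998, -0.925, -0.004]
contact_force: [0.4, -0.6, 0.7]
grip_width: 0.0855
gripper_force: 0.0
clock: 2.1
tcp_pos: [0.5701, 0.0137, 0.1805]
orientation: [-2.466, -1.946, 0.001]
contact_force: [-0.0, 1.0, -0.1]
grip_width: 0.0854
gripper_force: 0.0
clock: 2.6
tcp_pos: [0.5691, 0.0135, 0.1395]
orientation: [-1.591, -2.706, 0.003]
contact_force: [-0.4, -0.3, 0.7]
grip_width: 0.0855
gripper_force: 0.0
clock: 2.8
tcp_pos: [0.5703, 0.0137, 0.1412]
orientation: [-1.606, -2.699, -0.0]
contact_force: [0.2, 0.4, 1.2]
grip_width: 0.0855
gripper_force: 0.0
tcp [0.5705 0.0137 0.1414] xang 118.52 z [ 1.e-04  0.e+00 -1.e+00] t 2.85
531 [0.04394538 0.04587894 0.04698913] ((570.9515380859375, 16.469438552856445), (9.675477027893066, 43.13688659667969), 29.018535614013672)
((571.226318359375, 16.104835510253906), 49.830078125) 0.013932299
```

```bash
mv w1.npy /tmp; python3 -m crank '[[[0.2,0.18,2.5],[0,0,0]],[[0,0,2.5],[0,0,0]],[[0,0,2.5],[0,0,0]],[[0,0,2],[0,0,0]],[[0,0,1.2],[0,0,0]]]' 5 30 
python3 -m crank '[[[0,0,1],[0,0,0]],[[0,0,0],[0,0,0]],[[0,0,0],[0,0,0]]]'
python3 -m crank '[[[0,0,0],[0,0,0]],[[0,0,0],[0,0,0]],[[0,0,0],[0,0,0]],[[0,0,0],[0,0,0]],[[0,0,0],[0,0,0]]]' 0 40
python3 -m crank '[[[0,0,0],[0,0,0]],[[0,0,0],[0,0,0]],[[0,0,0],[0,0,0]]]'
```

```text
clock: 3.35
tcp_pos: [0.5703, 0.0163, 0.033]
orientation: [-1.603, -2.701, 0.002]
contact_force: [-0.1, -0.4, 0.6]
grip_width: 0.05
gripper_force: 0.0
clock: 3.65
tcp_pos: [0.5715, 0.0166, 0.0249]
orientation: [1.601, 2.702, 0.001]
contact_force: [0.9, -0.8, 0.4]
grip_width: 0.0499
gripper_force: 0.0
clock: 4.15
tcp_pos: [0.5714, 0.0164, 0.025]
orientation: [1.601, 2.702, 0.0]
contact_force: [-1.5, -0.0, 5.9]
grip_width: 0.009
gripper_force: 40.1
clock: 4.45
tcp_pos: [0.5714, 0.0164, 0.025]
orientation: [1.601, 2.702, 0.0]
contact_force: [-1.5, -0.2, 5.7]
grip_width: 0.0091
gripper_force: 40.1
```

```bash
python3 -m crank '[[[0,0,-0.5],[0,0,0]],[[0,0,-1.5],[0,0,0]],[[0,0,-3],[0,0,0]],[[0,0,-3],[0,0,0]],[[0,0,-3],[0,0,0]]]' >/dev/null
python3 -m crank '[[[0,0,-2],[0,0,0]],[[-1,-1.2,-1],[0,0,0]],[[-2,-2.5,0],[0,0,0]],[[-2.4,-3,0],[0,0,0]],[[-2.4,-3,0],[0,0,0]]]'
python3 -m crank '[[[-2.4,-3,0],[0,0,0]],[[-2.4,-3,0],[0,0,0]],[[-2.4,-3,0],[0,0,0]],[[-2.4,-3,0],[0,0,0]],[[-2.4,-3,0],[0,0,0]]]'
python3 -m crank '[[[-2.4,-2.6,0],[0,0,0]],[[-1.4,-1.7,0],[0,0,0]],[[0,0,0],[0,0,0]],[[0,0,0],[0,0,0]],[[0,0,0],[0,0,0]]]'
cat > p.py <<'E'
exec(open('w.py').read())
m=(W[...,2]>.073)&(W[...,2]<.088)&(np.hypot(W[...,0]-.579,W[...,1]+.246)<.065)
p=W[m].astype(np.float32); print(len(p), np.percentile(p[:,2],[5,50,95]))
q=p[p[:,2]>np.percentile(p[:,2],60)]
print(cv2.minEnclosingCircle((q[:,:2]*1000).copy()), cv2.fitEllipse((q[:,:2]*1000).copy()))
d=W[(W[...,2]>.1)&(np.hypot(W[...,0]-.43,W[...,1]+.33)<.08)&(hsv[...,0]<28)&(hsv[...,0]>8)&(hsv[...,1]>40)]
print(len(d),np.percentile(d,[2,50,98],axis=0).round(4))
save(im,'wp.png')
E
python3 p.py wp
```

```text
clock: 5.45
tcp_pos: [0.5229, -0.0993, 0.1654]
orientation: [1.599, 2.703, 0.0]
contact_force: [0.7, -1.5, -0.3]
grip_width: 0.0089
gripper_force: 39.2
clock: 5.95
tcp_pos: [0.4488, -0.2771, 0.1653]
orientation: [1.6, 2.703, 0.0]
contact_force: [1.5, -0.3, -0.9]
grip_width: 0.0092
gripper_force: 39.2
clock: 6.45
tcp_pos: [0.4309, -0.3285, 0.1648]
orientation: [1.598, 2.704, 0.001]
contact_force: [0.0, 0.3, -0.8]
grip_width: 0.0091
gripper_force: 39.2
tcp [ 0.4309 -0.3284  0.1647] xang 118.87 z [ 5.e-04  3.e-04 -1.e+00] t 6.5
2440 [0.07372411 0.07902113 0.08066605]
((579.380859375, -247.5480499267578), 44.85089111328125) ((579.282958984375, -247.5408172607422), (85.32998657226562, 85.49087524414062), 131.6990509033203)
15434 [[ 0.3851 -0.3639  0.1526]
 [ 0.4207 -0.3143  0.1539]
 [ 0.4745 -0.2826  0.1871]]
```

View pics/wp.png

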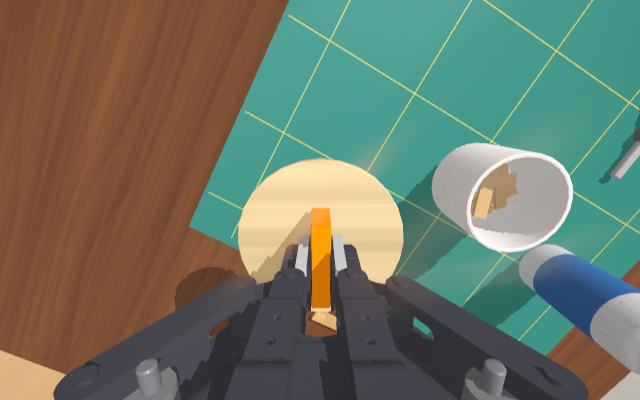

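The cover hangs level in the fingers and centred at about (321,225). The pot rim is at (520,200) and the spray can sits beside it. Next I'll move over the pot.

```bash
python3 -m crank '[[[0,1.5,0],[0,0,0]],[[0,3.5,0],[0,0,0]],[[0,4,0],[0,0,0]],[[0,4,0],[0,0,0]],[[0,2.7,0],[0,0,0]]]' >/dev/null
python3 -m crank '[[[0,1.2,0],[0,0,0]],[[0,0,1],[0,0,0]],[[0,0,1.5],[0,0,0]],[[0,0,0],[0,0,0]],[[0,0,0],[0,0,0]]]'
python3 - <<'E'
from h import *
o=monitor.get_obs(); print(o['tcp_pos'],R.from_rotvec(o['orientation']).as_matrix().round(4))
E
```

```text
clock: 7.5
tcp_pos: [0.5765, -0.2499, 0.1382]
orientation: [-1.602, -2.7, 0.002]
contact_force: [-0.2, -0.1, -1.4]
grip_width: 0.009
gripper_force: 39.2
[ 0.57653199 -0.24989502  0.13823256] [[-4.789e-01  8.778e-01 -2.500e-03]
 [ 8.778e-01  4.789e-01  1.000e-04]
 [ 1.200e-03 -2.200e-03 -1.000e+00]]
```

```bash
python3 -m crank '[[[0.06,0.4,0],[0,0,0]],[[0,0,1],[0,0,0]],[[0,0,1],[0,0,0]],[[0,0,0.7],[0,0,0]],[[0,0,0],[0,0,0]]]'
python3 -m crank '[[[0,0,0.5],[0,0,0]],[[0,0,0.4],[0,0,0]],[[0,0,0.3],[0,0,0]],[[0,0,0.2],[0,0,0]],[[0,0,0],[0,0,0]]]'
```

```text
clock: 8.0
tcp_pos: [0.5804, -0.246, 0.1105]
orientation: [-1.599, -2.701, 0.001]
contact_force: [0.1, -0.6, -1.2]
grip_width: 0.0092
gripper_force: 39.2
clock: 8.5
tcp_pos: [0.5814, -0.2462, 0.098]
orientation: [-1.601, -2.703, 0.0]
contact_force: [0.4, 0.2, -0.8]
grip_width: 0.009
gripper_force: 39.2
```

```bash
python3 -m crank '[[[0,-0.2,0.1],[0,0,0]],[[0,0,0.1],[0,0,0]],[[0,0,0],[0,0,0]],[[0,0,0],[0,0,0]]]'
python3 -m crank '[[[0,0,0],[0,0,0]],[[0,0,0],[0,0,0]],[[0,0,0],[0,0,0]],[[0,0,0],[0,0,0]],[[0,0,0],[0,0,0]]]' 2.5
python3 p.py wp2
```

```text
clock: 8.9
tcp_pos: [0.5797, -0.2474, 0.097]
orientation: [1.601, 2.703, -0.001]
contact_force: [-2.9, 0.9, 5.7]
grip_width: 0.0091
gripper_force: 40.0
clock: 9.4
tcp_pos: [0.5798, -0.2472, 0.0962]
orientation: [-1.601, -2.703, -0.0]
contact_force: [-0.3, 0.3, -0.5]
grip_width: 0.0252
gripper_force: 0.0
tcp [ 0.5798 -0.2472  0.0962] xang 118.74 z [ 0.e+00  1.e-04 -1.e+00] t 9.45
13686 [0.08494682 0.08596729 0.08694102]
((579.8768920898438, -247.46556091308594), 49.59549331665039) ((578.315673828125, -244.93006896972656), (78.61943054199219, 81.38404846191406), 128.926513671875)Traceback (most recent call last):
  File "p.py", line 7, in <module>
    print(len(d),np.percentile(d,[2,50,98],axis=0).round(4))
                 ~~~~~~~~~~~~~^^^^^^^^^^^^^^^^^^^^
    return _quantile_unchecked(
        a, q, axis, out, overwrite_input, method, keepdims, weights)
    return _ureduce(a,
                    func=_quantile_ureduce_func,
    ...<5 lines>...
                    overwrite_input=overwrite_input,
                    method=method)
    r = func(a, **kwargs)
    result = _quantile(arr,
                       quantiles=q,
    ...<2 lines>...
                       out=out,
                       weights=wgt)
    slices_having_nans = np.isnan(arr[-1, ...])
                                  ~~~^^^^^^^^^
IndexError: index -1 is out of bounds for axis 0 with size 0
```

```bash
python3 -m crank '[[[0,0,-1],[0,0,0]],[[0,0,-2],[0,0,0]],[[0,0,-3.5],[0,0,0]],[[0,0,-3],[0,0,0]],[[1,0.5,-1],[0,0,0]]]' >/dev/null
python3 -m crank '[[[3.92,1.89,0],[0,0,0]],[[3.92,1.89,0],[0,0,0]],[[3.92,1.89,0],[0,0,0]],[[3.92,1.89,0],[0,0,0]],[[3.92,1.89,0],[0,0,0]]]' 8.54 >/dev/null
python3 -m crank '[[[3.92,1.89,0],[0,0,0]],[[3.92,1.89,0],[0,0,0]],[[3.92,1.89,0],[0,0,0]],[[3.92,1.89,0],[0,0,0]],[[3.92,1.89,0],[0,0,0]]]' >/dev/null
python3 -m crank '[[[2.9,1.35,0],[0,0,0]],[[0,0,0],[0,0,0]],[[0,0,0],[0,0,0]],[[0,0,0],[0,0,0]]]'
cat > l.py <<'E'
exec(open('w.py').read()); save(im,sys.argv[1]+'.png')
n=lambda a,b,rr=.1:(W[...,2]>a)&(W[...,2]<b)&(np.hypot(W[...,0]-.556,W[...,1]-.233)<rr)
f=lambda m:(lambda p:(len(p),p.mean(0).round(4),cv2.minAreaRect((p[:,:2]*1000).copy())))(W[m].astype(np.float32))
blue=(hsv[...,0]>100)&(hsv[...,0]<130)&(hsv[...,1]>120)
print('blue',f(n(.034,.042)&blue)); print('bar',f(n(.058,.072,.05)))
wh=n(.06,.072,.05)&(hsv[...,1]<60)&(hsv[...,2]>150); print('line',wh.sum(),W[wh].mean(0) if wh.any() else '')
sh=n(.021,.033,.12)&(hsv[...,1]<70)&(W[...,0]<.525); print('shackle',sh.sum(), f(sh) if sh.sum()>20 else '')
red=n(.03,.045,.06)&((hsv[...,0]<8)|(hsv[...,0]>172))&(hsv[...,1]>150); print('red',red.sum(),W[red].mean(0) if red.any() else '')
E
python3 l.py wl
```

```text
clock: 11.35
tcp_pos: [0.5546, 0.229, 0.2009]
orientation: [1.603, 2.702, -0.002]
contact_force: [-0.2, 0.2, 0.2]
grip_width: 0.0854
gripper_force: 0.0
tcp [0.5548 0.2287 0.201 ] xang 118.61 z [-3.0e-04 -1.3e-03 -1.0e+00] t 11.4
blue (949, array([0.5568, 0.2395, 0.0376], dtype=float32), ((557.7562255859375, 235.80572509765625), (54.6857795715332, 47.732662200927734), 9.224594116210938))
bar (377, array([0.5576, 0.236 , 0.0617], dtype=float32), ((557.7960815429688, 235.31288146972656), (34.65675354003906, 12.170196533203125), 65.38600158691406))
line 59 [0.5550099  0.22822042 0.06243749]
shackle 529 (529, array([0.5051, 0.2288, 0.0281], dtype=float32), ((507.8979797363281, 228.17002868652344), (38.94828796386719, 38.21665954589844), 7.131076335906982))
red 17 [0.53561383 0.23138942 0.03882055]
```

View pics/wl.png

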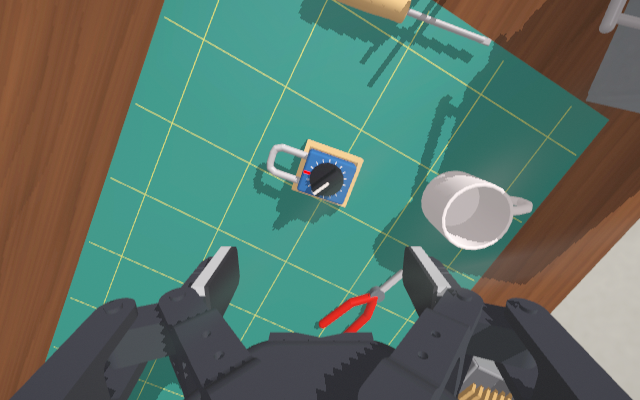

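The lock is at (330,180) with its shackle to the left. The dial's white line points down-left to (318,190), and the red mark is at (306,174). That puts lock yaw at about 9° and the dial at about 56–60°. Now I'll align with the bar.

```bash
python3 -m crank '[[[0.44,0.58,1],[0,0,0]],[[0,0,2],[0,0,0.15]],[[0,0,2],[0,0,0.15]],[[0,0,2],[0,0,0.15]],[[0,0,1],[0,0,0.15]]]' 6 30 >/dev/null
python3 -m crank '[[[0,0,0],[0,0,0.15]],[[0,0,0],[0,0,0.15]],[[0,0,0],[0,0,0]],[[0,0,0],[0,0,0]],[[0,0,0],[0,0,0]]]' 
python3 l.py wl2
```

```text
clock: 12.4
tcp_pos: [0.5576, 0.2369, 0.1211]
orientation: [-2.615, -1.741, 0.0]
contact_force: [-0.7, 0.2, 0.3]
grip_width: 0.0604
gripper_force: 0.0
tcp [0.5576 0.237  0.1212] xang 67.28 z [-1.e-04  0.e+00 -1.e+00] t 12.45
blue (1615, array([0.5616, 0.241 , 0.0376], dtype=float32), ((558.6466064453125, 235.6013641357422), (55.463985443115234, 48.38676834106445), 9.344094276428223))
bar (651, array([0.5588, 0.2365, 0.0618], dtype=float32), ((558.4314575195312, 235.506591796875), (34.46088409423828, 11.978286743164062), 65.13323974609375))
line 93 [0.55536822 0.22892737 0.06255074]
shackle 743 (743, array([0.5063, 0.2291, 0.028 ], dtype=float32), ((508.37640380859375, 227.79095458984375), (38.23138427734375, 37.67759704589844), 8.269010543823242))
red 26 [0.53498991 0.23131846 0.03834042]
```

```bash
python3 -m crank '[[[-0.1,0.15,2],[0,0,0.038]],[[0,0,2],[0,0,0]],[[0,0,2],[0,0,0]],[[0,0,1],[0,0,0]],[[0,0,0.5],[0,0,0]]]' 4 30 >/dev/null
python3 -m crank '[[[0,0,0],[0,0,0]],[[0,0,0],[0,0,0]],[[0,0,0],[0,0,0]]]'
python3 -m crank '[[[0,0,0],[0,0,0]],[[0,0,0],[0,0,0]],[[0,0,0],[0,0,0]],[[0,0,0],[0,0,0]],[[0,0,0],[0,0,0]]]' 0 30
python3 -m crank '[[[0,0,0],[0,0,0.1]],[[0,0,0],[0,0,0.1]],[[0,0,0],[0,0,0.1]],[[0,0,0],[0,0,0.1]],[[0,0,0],[0,0,0.1]]]'
python3 -m crank '[[[0,0,0],[0,0,0.1]],[[0,0,0],[0,0,0.1]],[[0,0,0],[0,0,0.1]],[[0,0,0],[0,0,0.1]],[[0,0,0],[0,0,0.08]]]'
python3 -m crank '[[[0,0,0],[0,0,0]],[[0,0,0],[0,0,0]],[[0,0,0],[0,0,0]]]'
```

```text
clock: 13.25
tcp_pos: [0.5592, 0.236, 0.0473]
orientation: [2.649, 1.688, 0.003]
contact_force: [-0.3, -0.1, -0.2]
grip_width: 0.0398
gripper_force: 0.0
clock: 13.75
tcp_pos: [0.5587, 0.2358, 0.0469]
orientation: [2.649, 1.688, 0.001]
contact_force: [-1.1, -0.7, 5.6]
grip_width: 0.0112
gripper_force: 34.1
clock: 14.25
tcp_pos: [0.559, 0.2356, 0.0469]
orientation: [2.987, 0.973, 0.001]
contact_force: [-0.5, -1.2, 3.8]
grip_width: 0.0113
gripper_force: 34.0
clock: 14.75
tcp_pos: [0.5591, 0.2353, 0.0469]
orientation: [3.132, 0.236, 0.002]
contact_force: [-1.5, -2.3, 6.0]
grip_width: 0.0115
gripper_force: 34.1
clock: 15.05
tcp_pos: [0.5591, 0.2353, 0.0469]
orientation: [3.132, 0.242, 0.002]
contact_force: [-0.9, -1.2, 4.5]
grip_width: 0.0111
gripper_force: 34.1
```

```bash
python3 -m crank '[[[0,0,0],[0,0,0]],[[0,0,0],[0,0,0]],[[0,0,0],[0,0,0]],[[0,0,0],[0,0,0]],[[0,0,0],[0,0,0]]]' 5 >/dev/null
python3 -m crank '[[[0,0,-2],[0,0,0]],[[0,0,-3],[0,0,0]],[[0,0,-2],[0,0,0]],[[0,0,0],[0,0,0]],[[0,0,0],[0,0,0]]]'
python3 l.py wl3
```

```text
clock: 16.05
tcp_pos: [0.5586, 0.2356, 0.1165]
orientation: [-3.132, -0.242, -0.001]
contact_force: [0.1, -0.6, -0.7]
grip_width: 0.05
gripper_force: 0.0
tcp [0.5581 0.2354 0.1156] xang 8.84 z [-8.e-04 -5.e-04 -1.e+00] t 16.1
blue (1690, array([0.5651, 0.2363, 0.0378], dtype=float32), ((559.39453125, 235.23716735839844), (55.59020233154297, 47.31965255737305), 9.205546379089355))
bar (671, array([0.5603, 0.2353, 0.0619], dtype=float32), ((559.0875854492188, 235.04673767089844), (34.67032241821289, 11.930023193359375), 9.586544036865234))
line 116 [0.55146185 0.23399033 0.06250165]
shackle 710 (710, array([0.506 , 0.228 , 0.0282], dtype=float32), ((508.68341064453125, 227.26437377929688), (36.385353088378906, 38.14263153076172), 5.769655227661133))
red 0
```

```bash
python3 -m crank '[[[-1.5,0.06,0],[0,0,0]],[[-2.5,0,0],[0,0,0]],[[-1.3,0,2],[0,0,0]],[[0,0,3],[0,0,0]],[[0,0,2.5],[0,0,0]]]' 6 30 >/dev/null
python3 -m crank '[[[0,0,1.5],[0,0,0]],[[0,0,1],[0,0,0]],[[0,0,0.7],[0,0,0]],[[0,0,0],[0,0,0]],[[0,0,0],[0,0,0]]]'
python3 -m crank '[[[0,0,0],[0,0,0]],[[0,0,0],[0,0,0]],[[0,0,0],[0,0,0]],[[0,0,0],[0,0,0]],[[0,0,0],[0,0,0]]]' 0 30
python3 -m crank '[[[-0.5,0,0],[0,0,0]],[[-0.5,0,0],[0,0,0]],[[-0.5,0,0],[0,0,0]],[[-0.5,0,0],[0,0,0]],[[-0.2,0,0],[0,0,0]]]'
python3 -m crank '[[[-0.2,0,0],[0,0,0]],[[0,0,0],[0,0,0]],[[0,0,0],[0,0,0]]]'
```

```text
clock: 17.1
tcp_pos: [0.5067, 0.2271, 0.0098]
orientation: [-3.132, -0.242, -0.001]
contact_force: [-0.0, -0.6, -0.1]
grip_width: 0.0601
gripper_force: 0.0
clock: 17.6
tcp_pos: [0.5067, 0.2271, 0.0099]
orientation: [-3.132, -0.242, -0.002]
contact_force: [-0.3, 0.1, 4.7]
grip_width: 0.0365
gripper_force: 29.6
clock: 18.1
tcp_pos: [0.4841, 0.2235, 0.0093]
orientation: [-3.132, -0.242, -0.0]
contact_force: [3.8, 0.0, 3.4]
grip_width: 0.0368
gripper_force: 29.7
clock: 18.4
tcp_pos: [0.4839, 0.2236, 0.0096]
orientation: [-3.131, -0.242, -0.004]
contact_force: [5.5, 0.6, 2.4]
grip_width: 0.0369
gripper_force: 30.0
```

```bash
python3 -m crank '[[[0,0,0],[0,0,0]],[[0,0,0],[0,0,0]],[[0,0,0],[0,0,0]],[[0,0,0],[0,0,0]],[[0,0,-1],[0,0,0]]]' 7 >/dev/null
python3 -m crank '[[[0,0,-4],[0,0,0]],[[0,0,-4],[0,0,0]],[[2.5,0,-1.6],[0,0,0]],[[3,0,0],[0,0,0]],[[2.1,0,0],[0,0,0]]]' >/dev/null
python3 -m crank '[[[0,0,0],[0,0,0]],[[0,0,0],[0,0,0]],[[0,0,0],[0,0,0]]]'
python3 l.py wl4
```

```text
clock: 19.7
tcp_pos: [0.5564, 0.2348, 0.1152]
orientation: [3.132, 0.243, -0.002]
contact_force: [-0.5, -0.4, 0.5]
grip_width: 0.0701
gripper_force: 0.0
tcp [0.5565 0.2348 0.1153] xang 8.88 z [-1.e-03 -4.e-04 -1.e+00] t 19.75
blue (1660, array([0.5635, 0.2367, 0.0378], dtype=float32), ((558.1136474609375, 235.32559204101562), (55.70606231689453, 47.12693405151367), 9.568270683288574))
bar (688, array([0.5588, 0.2351, 0.0618], dtype=float32), ((557.8964233398438, 235.00038146972656), (34.694175720214844, 11.462821960449219), 9.318758964538574))
line 96 [0.55038863 0.23373622 0.06268702]
shackle 1032 (1032, array([0.4945, 0.2259, 0.0281], dtype=float32), ((497.4685363769531, 225.62576293945312), (58.98743438720703, 37.858924865722656), 7.811601161956787))
red 0
```

View pics/wl4.png

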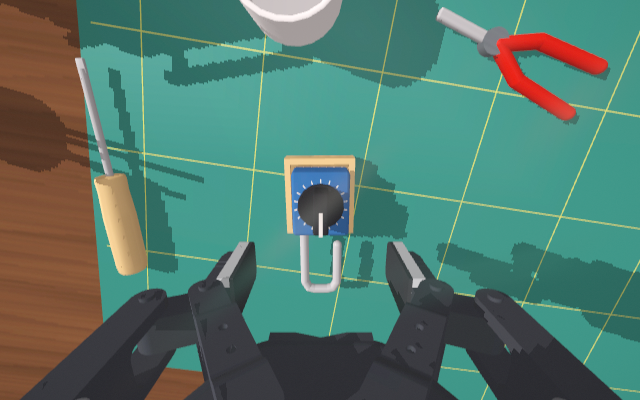

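The line points at the shackle and the shackle is well out, with the bow at (321,290). Next I'll grip the case.

```bash
python3 -m crank '[[[0.05,0,2],[0,0,0]],[[0,0,3],[0,0,0]],[[0,0,2],[0,0,0]],[[0,0,1.2],[0,0,0]],[[0,0,0.8],[0,0,0]]]' >/dev/null
python3 -m crank '[[[0,0,0.3],[0,0,0]],[[0,0,0],[0,0,0]],[[0,0,0],[0,0,0]]]'
python3 -m crank '[[[0,0,0],[0,0,0]],[[0,0,0],[0,0,0]],[[0,0,0],[0,0,0]],[[0,0,0],[0,0,0]],[[0,0,0],[0,0,0]]]' 0 100
python3 -m crank '[[[0,0,-0.5],[0,0,0]],[[0,0,-0.5],[0,0,0]],[[0,0,-1],[0,0,0]],[[0,0,-1],[0,0,0]],[[0,0,0],[0,0,0]]]'
```

```text
clock: 20.55
tcp_pos: [0.5587, 0.2352, 0.0232]
orientation: [-3.132, -0.242, -0.002]
contact_force: [0.1, 0.1, -0.5]
grip_width: 0.0703
gripper_force: 0.0
clock: 21.05
tcp_pos: [0.5587, 0.2353, 0.0237]
orientation: [-3.132, -0.242, -0.002]
contact_force: [-1.3, -1.4, 7.6]
grip_width: 0.0454
gripper_force: 102.7
clock: 21.55
tcp_pos: [0.5591, 0.2355, 0.0542]
orientation: [-3.131, -0.242, -0.004]
contact_force: [-0.2, 0.2, -3.3]
grip_width: 0.0453
gripper_force: 103.0
```

```bash
python3 -m crank '[[[0,0,-2],[0,0,0]],[[0,0,-3],[0,0,0]],[[0,0,-3],[0,0,0]],[[0,0,-3],[0,0,0]],[[0,0,-2.4],[0,0,0]]]' >/dev/null
python3 -m crank '[[[0.1,1,0],[0,0,0]],[[0.1,2,0],[0,0,0]],[[0.15,3,0],[0,0,0]],[[0.15,3.5,0],[0,0,0]],[[0.15,3.5,0],[0,0,0]]]' >/dev/null
python3 -m crank '[[[0.15,3.5,0],[0,0,0]],[[0.15,3.5,0],[0,0,0]],[[0.15,3.5,0],[0,0,0]],[[0.15,3.5,0],[0,0,0]],[[0.15,3.5,0],[0,0,0]]]' >/dev/null
python3 -m crank '[[[0.15,3.5,0],[0,0,0]],[[0.15,3.5,0],[0,0,0]],[[0.15,3.5,0],[0,0,0]],[[0.15,3,0],[0,0,0]],[[0.15,2,0],[0,0,0]]]' 
python3 -m crank '[[[0.13,1,0],[0,0,0]],[[0,0.5,0],[0,0,0]],[[0,0,0],[0,0,0]],[[0,0,0],[0,0,0]],[[0,0,0],[0,0,0]]]'
python3 - <<'E'
from h import *
im,W=cloud('wrist'); save(im,'end_w.png'); hsv=cv2.cvtColor(im,cv2.COLOR_RGB2HSV)
n=lambda a,b,x,y,rr:(W[...,2]>a)&(W[...,2]<b)&(np.hypot(W[...,0]-x,W[...,1]-y)<rr)
for nm,m in dict(lock=n(.165,.21,.6,-.24,.06)&(hsv[...,1]<60),disc=n(.08,.092,.58,-.2475,.065)).items():
    p=W[m].astype(np.float32); print(nm,len(p),np.percentile(p,[2,50,98],axis=0).round(4) if len(p) else '')
im,W=cloud('scene'); save(im[170:370,150:450].repeat(2,0).repeat(2,1),'end_s.png')
p=W[n(.08,.092,.58,-.2475,.065)]; print(len(p),np.percentile(p,[2,50,98],axis=0).round(4))
E
```

```text
clock: 23.55
tcp_pos: [0.6485, -0.2202, 0.1843]
orientation: [3.132, 0.237, -0.005]
contact_force: [0.0, 0.0, -3.3]
grip_width: 0.0452
gripper_force: 103.2
clock: 24.05
tcp_pos: [0.6539, -0.229, 0.1864]
orientation: [-3.131, -0.246, -0.0]
contact_force: [0.7, -0.5, -3.7]
grip_width: 0.0451
gripper_force: 103.2
lock 2066 [[ 0.6023 -0.2532  0.1884]
 [ 0.6456 -0.2365  0.2053]
 [ 0.659  -0.208   0.2074]]
disc 80 [[ 0.5335 -0.291   0.0848]
 [ 0.5403 -0.2669  0.086 ]
 [ 0.5673 -0.2312  0.0874]]
817 [[ 0.5368 -0.2957  0.0819]
 [ 0.5755 -0.2628  0.0861]
 [ 0.6282 -0.2073  0.0901]]
```

View pics/end_w.png

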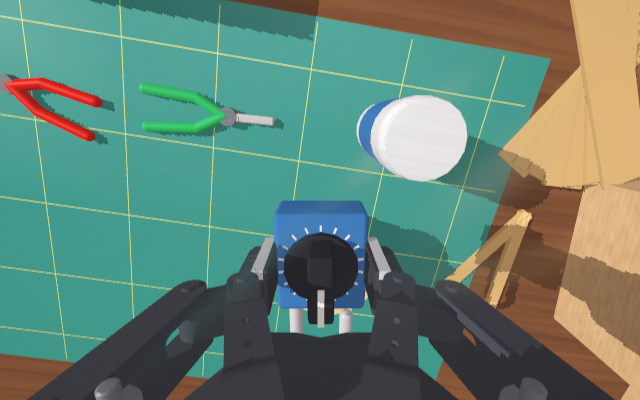

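View pics/end_s.png

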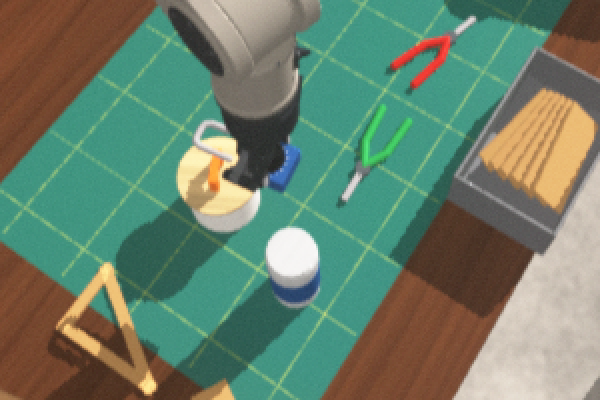

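The wrist view shows the case held level at (320,255). The scene view shows the cover seated and the open shackle over the eye at (215,150). A small correction, settle, then hand in.

```bash
python3 -m crank '[[[0,0.3,0],[0,0,0]],[[0,0.3,0],[0,0,0]],[[0,0,0],[0,0,0]],[[0,0,0],[0,0,0]],[[0,0,0],[0,0,0]]]'
python3 -m crank '[[[0,0,0],[0,0,0]],[[0,0,0],[0,0,0]],[[0,0,0],[0,0,0]],[[0,0,0],[0,0,0]],[[0,0,0],[0,0,0]]]'
python3 -c "
from bench import r
print(r.hand_in())"
```

```text
clock: 24.65
tcp_pos: [0.6546, -0.2367, 0.1863]
orientation: [-3.132, -0.242, 0.0]
contact_force: [0.0, 0.8, -3.9]
grip_width: 0.0451
gripper_force: 103.2
clock: 25.15
tcp_pos: [0.6546, -0.2368, 0.1863]
orientation: [-3.132, -0.242, -0.0]
contact_force: [0.4, 0.3, -2.7]
grip_width: 0.0455
gripper_force: 103.2
the job is handed in; nothing more can be done
None
```

I handed the job in at about 25 s; no verdict came back. By my measurements the cover is seated level on the pot, the dial is at the red mark, the shackle is about 21 mm out, and the open padlock is held still with its shackle about 75 mm above the eye.

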